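# Pop a culture dish out of its ejector dock and trap it with the other finger

## Robot

A 6-joint arm with a two-finger parallel gripper is mounted at the origin on a cart in front of the work surface, level with it; the furniture and walls round the work are solid. World frame = base frame: x ahead of the robot, y to its left, z up, the work surface at z = 0. Lengths are in m, angles in rad, forces in N, time in s.
With the tool pointing down it reaches from about 0.275 to 0.725 m from the base axis. Payload 15.9 kg.
Tool frame: the origin (TCP) lies on the centre line of the jaws, within the pads' length; the fingertips stand 19 mm ahead of it and the grasp point (between the pads) is the TCP; z points along the fingers, y is the direction in which the jaws open and shut (so a half turn about z gives the same grasp; the last joint's range is limited). The gripper opens to 85 mm and grips with 20 to 120 N. Pads are 22 mm wide; open, the fingers measure 114 mm over their backs; the gripper's body (76 mm by 85 mm) begins 54 mm behind the grasp point. The pads swing forward as they close: fully open they stand 13 mm farther back than shut.
Start: joints at [1.166, 0.213, -0.034, 1.323, 0, 1.571], TCP at [0.197, 0.46, 0.25] pointing down, gripper open.
Joint ranges: [-2.98, 2.98], [-0.74, 1.72], [-1.14, 1.35], [-2.1, 2.04], [-1.57, 1.44], [-3.14, 3.14]. Speed limits (rad/s): [1.89, 1.89, 2.39, 2.57, 3.14, 3.14].

## Interface

Orientations are given as a unit quaternion [x, y, z, w].
In Python, from bench import r gives the robot as it stands.
- The arm moves only by the tool move_arm, never from a script. Its argument "moves" is a list of rows, each a list of 3 entries, a list of its own where there are three numbers: the turn, a rotation vector about the world's x, y, z in degrees, then the shift along the world's x, y, z in cm, then the finger opening in cm, from 0 to 8.54. In form: [[[ax, ay, az], [x, y, z], jaw], ...]. A call has 1 to 8 rows; each row shifts and turns the pose as measured when the row begins; what a row does not reach is not made up. A row lasts 1/12 s, in which the tool goes at most 41.7 mm and 7.16 degrees, less where a joint would pass 70% of its speed; a pose out of reach is approached as far as the arm can. A call is refused whole if a number of a shift passes 4.17 or a number of a turn 7.16, either way. A call with a gripper value outside its range is refused whole. The fingers move at their own pace and stop on an object; "grip_force" is the grip in N (left out, the last holds). Time passes only in rows, so rows that do not move let the fingers close. It gives the time, the measured TCP pose, the force and the opening at its end, in the units of the state.
- r.observe(): the state, without advancing time (a new reading comes with each control period).
- r.read_camera(name): name is "scene" or "top" or "wrist"; returns a dict with "color" (480x640x3 uint8, red, green, blue), "camera_matrix" (3x3 intrinsics, pixels), "cam_to_world" (4x4, takes a point from camera to world coordinates). Camera axes: x right, y up, looking along -z (the intrinsics and any distortion apply to the point x, -y, -z); pixel columns grow to the right and rows downward; lengths in m; the calibration is good to about 2 mm. The wrist camera is an equidistant fisheye: a pixel r from the principal point sees the ray r / f radians off the axis. A picture is of the moment at which its call begins. There is no depth.
- r.hand_in(): hands the job in, once; it reports no verdict.
The state is a dict: "clock": time; "qpos": joint angles; "dq": joint speeds; "effort": joint torques, N m; "eef_pos": TCP position; "tool_rot": TCP orientation; "force": force on the tool from outside, world axes, zero at the start; "moment": the same for the moment, N m; "opening": opening from 0.0 (shut) to 1.0 (fully open).
Only numpy, scipy, OpenCV 4.12 (cv2) and the standard library are available. Lean on these libraries where they do the work, as an engineer would, in place of code of your own. Each camera call takes 0.05 s, during which the arm holds its last target. There are 200 camera calls.

## Task

Press the orange eject bar of the dish dock down with one fingertip, and stop the culture dish that springs out with the other finger: let it come forward at least a centimetre, but keep it wholly on the grey deck. Finish like that, still holding the bar down and the dish resting against your finger; touch only, do not lift the dish, and leave the other things on the bench where they are.

Things in the scene. Friction and masses are not known exactly. Their poses are not given: they have to be found in the camera images.
- dock: White dish dock fixed to the bench, 200 x 140 mm. Origin on the bench under the centre of the seated dish; its -x is the way the dish is thrown (to its open front, roughly towards the robot), +y the side of the eject bar, z up. Side rails at y = +-49.5 mm are 5 mm thick and reach 6 mm above the deck; a spring housing 46 mm high stands behind, from x = +60 to +94 mm.
- dock_seat (a point): Top of the dock's grey deck under the centre of the seated dish, 30 mm above the bench. The deck is level, slippery and 94 mm wide; its front edge lies at dock x = -108 mm and is open: nothing stops the dish there.
- kicker (a joint): Travel of the steel spring kicker behind the dish, 0 (dish seated) to 0.040 m; it pushes with 1.2 N at 0 and still 0.4 N at 0.040. When the pins go down it throws the dish forward at some 0.3 to 0.5 m/s, and it is over the front edge in less than half a second, so the stopping finger must stand before the dish beforehand.
- bar_top (a point): Centre of the top face of the orange eject bar (46 mm along dock x, 28 mm along y). In the dock's frame at rest x = -75, y = +68, z = 48 mm; fully down z = 38 mm, 8 mm above the deck, so that another fingertip at that height over the deck's middle reaches 8 mm below the dish's top and stays clear of the deck.
- eject_bar (a joint): How far the bar is pressed down: 0 at rest to 0.010 m at its stop; 2 N to start, 4.5 N fully down; springs back. It carries the two steel stop pins (6 mm thick, dock x = -37, y = +-28 mm) that stand 7 mm above the deck before the dish and hold it; from about 0.006 to 0.007 m they are below the deck and the dish is free.
- dish: The closed white culture dish (petri dish with lid), a disc 90 mm across and 16 mm high, 45 g. Origin at the centre of its underside, on the deck at dock x = 0, y = 0, z = 30 mm while seated; its front edge is then at dock x = -45 mm. It runs straight along the dock's -x between the rails.
- spare_dish: Another closed white culture dish, 90 mm across, 16 mm high, loose on the bench; bystander. Origin at the centre of its underside.
- screwdriver: Screwdriver with red handle, 198 mm long, 30 mm thick, lying loose on the bench; bystander. Origin under its middle.
- tape_roll: Roll of tan tape, 104 mm across, 25 mm high, loose on the bench; bystander. Origin at the centre of its underside.
There are look-alikes about, which are no part of the job. Leave any yellow look-alike of the dish alone.

How it is judged:
By the outcome, as a careful person would: the job done as asked, in the order asked, and still so for the second after the job is handed in, while the arm keeps its last pose, push and grip.
It also fails if it takes over 32 s, if anything falls off the work surface, if the arm or the gripper's body presses on something with over 40 N, if the wrist force passes 120 N, or if a joint passes its speed limit or range.

## Working session

There is one attempt and no reset: what is moved stays moved. The work goes in short steps, Python scripts to look and compute and a tool call to move; the robot and the scene stay as the last step left them, time stands still between calls to the robot, and variables do not carry over. Pictures are saved under pics/ and viewed, on a budget of 10 in all, crops included, one or two more only if the job needs it, and the job is handed in when it is done.

Besides the shell and the picture viewer there is one more tool, called as a command line: name --argument value ..., lists and objects as JSON in quotes. move_arm: Moves the arm, as the interface text tells. Its arguments: {"type":"object","properties":{"moves":{"type":"array","items":{"type":"array"}},"grip_force":{"type":"number"}},"required":["moves"]}

```bash
mkdir -p pics; ls; python3 - <<'E'
from bench import r
import cv2
s=r.observe(); print({k:s[k] for k in("clock","eef_pos","tool_rot","force","opening")})
for n in("scene","top"):
    c=r.read_camera(n); cv2.imwrite(f"pics/{n}0.png",c["color"][...,::-1]); print(n,c["camera_matrix"],c["cam_to_world"].round(4), c.keys())
E
```

```text
pics
{'clock': 0.0, 'eef_pos': array([0.19679746, 0.45929726, 0.24981701]), 'tool_rot': array([ 2.01047664e-01,  9.79581301e-01, -5.46448322e-04, -1.11489351e-04]), 'force': array([-0.66268913, -0.48583197, -0.63537835]), 'opening': 1.001335867616002}
scene [[448.1211993    0.         317.02439022]
 [  0.         448.1211993  236.03721399]
 [  0.           0.           1.        ]] [[ 0.7168  0.5305 -0.4526  0.0756]
 [-0.6972  0.5352 -0.4769 -0.5003]
 [-0.0107  0.6574  0.7535  0.9125]
 [ 0.      0.      0.      1.    ]] dict_keys(['color', 'camera_matrix', 'cam_to_world'])
top [[455.98953368   0.         315.7895336 ]
 [  0.         455.98953368 238.97249216]
 [  0.           0.           1.        ]] [[ 0.0078  0.9824 -0.1864  0.3894]
 [-0.9995  0.0018 -0.0324  0.0074]
 [-0.0315  0.1866  0.9819  1.1594]
 [ 0.      0.      0.      1.    ]] dict_keys(['color', 'camera_matrix', 'cam_to_world'])
```

View pics/top0.png

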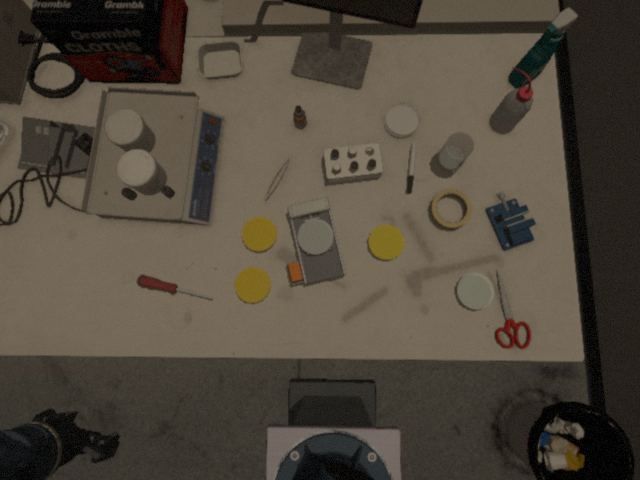

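View pics/scene0.png

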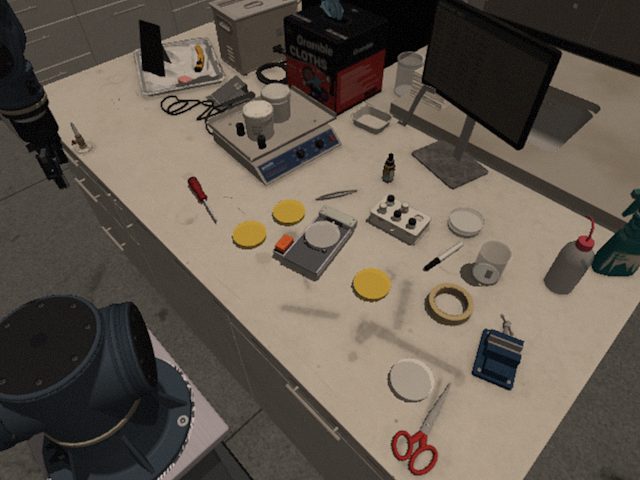

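The top view shows the dock at about (318,240), with the seated dish at (315,237), the orange bar at (295,271) and the open front edge at (304–342, 280). Yellow look-alikes lie on both sides, at (260,235), (253,285) and (386,242). Next I'll measure it more precisely.

```bash
cat > h.py <<'E'
import numpy as np, cv2
def ray(c,uv,z):
    K,T=c["camera_matrix"],c["cam_to_world"]
    d=T[:3,:3]@np.array([(uv[0]-K[0,2])/K[0,0],-(uv[1]-K[1,2])/K[1,1],-1]); o=T[:3,3]
    return o+d*(z-o[2])/d[2]
def proj(c,P):
    K,T=c["camera_matrix"],c["cam_to_world"]
    p=T[:3,:3].T@(np.asarray(P)-T[:3,3]); return np.array([K[0,2]+K[0,0]*p[0]/-p[2],K[1,2]+K[1,1]*p[1]/p[2]])
E
python3 - <<'E'
from bench import r
from h import *
ims=[]
for n,(x,y) in(("top",(270,185)),("scene",(260,195))):
    c=r.read_camera(n); im=c["color"]; hsv=cv2.cvtColor(im,cv2.COLOR_RGB2HSV)
    m=((hsv[...,0]>5)&(hsv[...,0]<16)&(hsv[...,1]>170)&(hsv[...,2]>90)).astype(np.uint8)
    m[:y]=0;m[y+110:]=0;m[:,:x]=0;m[:,x+110:]=0
    ys,xs=np.nonzero(m); print(n,"orange",xs.mean(),ys.mean(),len(xs),ray(c,(xs.mean(),ys.mean()),.045))
    ims.append(cv2.resize(im[y:y+110,x:x+80 if n=="top" else x+110][...,::-1],None,fx=5,fy=5,interpolation=cv2.INTER_CUBIC)[:550,:400 if n=="top" else 400+0])
cv2.imwrite("pics/crop.png",cv2.convertScaleAbs(np.hstack(ims),alpha=1.5))
E
```

```text
top orange 294.9895287958115 271.60732984293196 191 [0.51926206 0.09472521 0.045     ]
scene orange 284.13375796178343 241.89171974522293 157 [0.5235162 0.0935494 0.045    ]
```

View pics/crop.png

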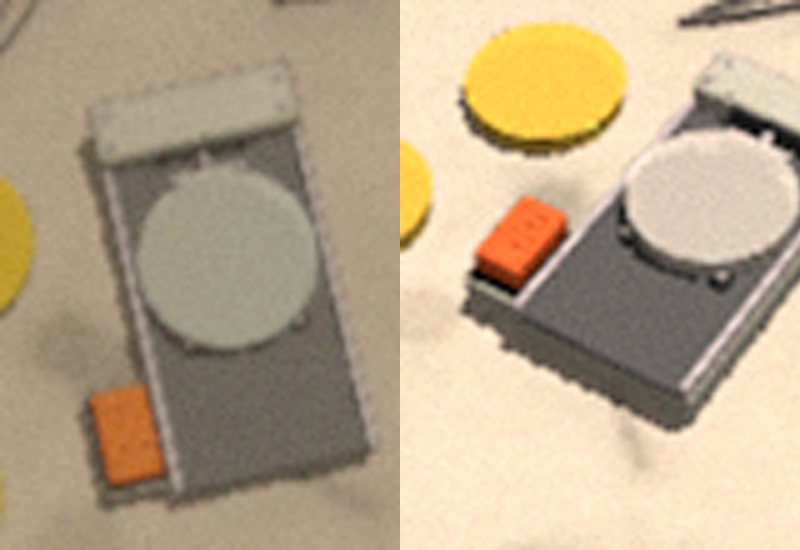

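```bash
python3 - <<'E'
from bench import r
from h import *
from scipy.optimize import least_squares
ct,cs=r.read_camera("top"),r.read_camera("scene")
B=lambda a,b:(-.075+a*.023,.068+b*.014,.048)
T=[((227,258),(0,0,.046)),((118,388),None),((180,492),(-.108,.0495,.036)),((371,449),(-.108,-.0495,.036)),
 ((92,388),B(1,1)),((147,383),B(1,-1)),((165,472),B(-1,-1)),((110,484),B(-1,1))]
S=[((315,198),(0,0,.046)),((120,304),(-.108,.0495,.036)),((285,388),(-.108,-.0495,.036)),
 ((127,198),B(1,1)),((168,213),B(1,-1)),((120,270),B(-1,-1)),((78,250),B(-1,1))]
obs=[(ct,np.array(p)/5+(270,185),q) for p,q in T if q]+[(cs,np.array(p)/5+(260,195),q) for p,q in S]
def W(v,q):
    c,s=np.cos(v[2]),np.sin(v[2]); return np.array([v[0]+c*q[0]-s*q[1],v[1]+s*q[0]+c*q[1],q[2]])
for sel,name in((obs,"both"),(obs[:7],"top"),(obs[7:],"scene")):
    f=least_squares(lambda v:np.concatenate([proj(c,W(v,q))-p for c,p,q in sel]),[.6,0,.1],loss="soft_l1")
    print(name,f.x,np.degrees(f.x[2])); print(f.fun.reshape(-1,2).round(1).tolist())
    v=f.x
    for n,q in(("bar",(-.075,.068,.048)),("seat",(0,0,.03)),("frontmid",(-.108,0,.03))):print(n,W(v,q).round(4))
E
```

```text
both [0.60993463 0.04302041 0.22523481] 12.90500413177645
[[0.9, -1.2], [0.3, -1.0], [1.2, -1.1], [-0.1, 0.1], [0.0, -1.4], [0.3, -1.0], [0.2, -0.9], [-0.7, -0.3], [-1.6, 0.6], [-1.4, 0.9], [-0.8, -0.8], [-0.1, 0.6], [-1.1, 1.0], [-1.7, 0.3]]
bar [0.5216 0.0926 0.048 ]
seat [0.6099 0.043  0.03  ]
frontmid [0.5047 0.0189 0.03  ]
top [0.6074791  0.04366066 0.22249694] 12.748135652234156
[[0.6, -0.2], [-0.1, 0.0], [0.9, -0.1], [-0.4, 1.0], [-0.3, -0.5], [-0.1, -0.0], [-0.3, 0.0]]
bar [0.5193 0.0934 0.048 ]
seat [0.6075 0.0437 0.03  ]
frontmid [0.5021 0.0198 0.03  ]
scene [0.61297173 0.04291592 0.23536482] 13.485410870836144
[[0.1, -0.9], [-0.4, 0.2], [0.0, 0.3], [0.0, -1.1], [0.8, 0.2], [0.1, 0.6], [-0.6, 0.1]]
bar [0.5242 0.0916 0.048 ]
seat [0.613  0.0429 0.03  ]
frontmid [0.5079 0.0177 0.03  ]
```

move_arm --moves '[[[0,0,4.5],[2.0,-2.5,0],5.4],[[0,0,4.5],[2.0,-2.5,0],5.4],[[0,0,4.5],[2.0,-2.5,0],5.4],[[0,0,4.5],[2.0,-2.5,0],5.4],[[0,0,4.5],[2.0,-2.5,0],5.4],[[0,0,4.5],[2.0,-2.5,0],5.4],[[0,0,4.5],[2.0,-2.5,0],5.4],[[0,0,4.5],[2.0,-2.5,0],5.4]]'

```text
clock: 0.97
eef_pos: [0.3582, 0.2543, 0.2492]
tool_rot: [-0.129, 0.992, -0.0, -0.0]
force: [0.2, -1.0, 0.3]
opening: 0.628
```

move_arm --moves '[[[0,0,0],[2.1,-2.4,-1.5],5.4],[[0,0,0],[2.1,-2.4,-1.5],5.4],[[0,0,0],[2.1,-2.4,-1.5],5.4],[[0,0,0],[2.1,-2.4,-1.5],5.4],[[0,0,0],[2.1,-2.4,-1.5],5.4],[[0,0,0],[2.1,-2.4,-1.5],5.4],[[0,0,0],[2.1,-2.4,-1.5],5.4],[[0,0,-1.9],[2.1,-2.4,-1.5],5.4]]'

```text
clock: 1.63
eef_pos: [0.5343, 0.0508, 0.128]
tool_rot: [-0.116, 0.993, 0.001, 0.004]
force: [0.1, 1.1, 0.7]
opening: 0.63
```

```bash
python3 - <<'E'
from bench import r
from h import *
from scipy.spatial.transform import Rotation as R
s=r.observe(); print(s["clock"],s["eef_pos"],s["force"],s["opening"],s["qpos"].round(2)); print(R.from_quat(s["tool_rot"]).as_matrix().round(4))
c=r.read_camera("wrist"); cv2.imwrite("pics/w1.png",c["color"][...,::-1]); print(c["camera_matrix"],c["cam_to_world"].round(4))
E
```

```text
1.6333 [0.53428935 0.05078447 0.12803332] [0.10672674 1.12473076 0.66458675] 0.6297893735454408 [ 0.09  0.33 -0.19  1.04  0.   -0.14]
[[-0.9732 -0.2297  0.0074]
 [-0.2296  0.9733  0.0031]
 [-0.0079  0.0013 -1.    ]]
[[371.64829954   0.         319.21272301]
 [  0.         371.64829954 238.3443491 ]
 [  0.           0.           1.        ]] [[-2.297e-01 -9.315e-01 -2.820e-01  4.630e-01]
 [ 9.733e-01 -2.196e-01 -6.750e-02  3.400e-02]
 [ 9.000e-04 -2.900e-01  9.570e-01  2.512e-01]
 [ 0.000e+00  0.000e+00  0.000e+00  1.000e+00]]
```

View pics/w1.png

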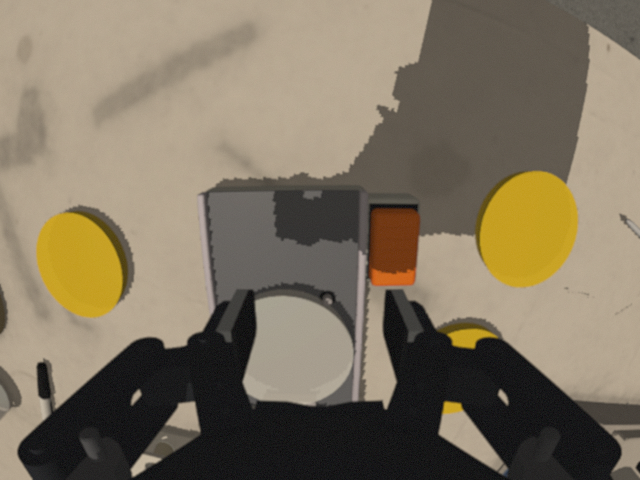

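The wrist view shows the bar at (371–419, 208–285) and the deck's front corners at about (204,192) and (364,190). The dish centre is near (297,348), and the fingertips end at about (244,291) and (397,291).

```bash
cat >> h.py <<'E'
def fproj(c,P):
    K,T=c["camera_matrix"],c["cam_to_world"]
    p=T[:3,:3].T@(np.asarray(P)-T[:3,3])*[1,-1,-1]; h=np.hypot(p[0],p[1]); k=np.arctan2(h,p[2])/h*K[0,0]
    return np.array([K[0,2],K[1,2]])+k*p[:2]
def W(v,q):
    c,s=np.cos(v[2]),np.sin(v[2]); return np.array([v[0]+c*q[0]-s*q[1],v[1]+s*q[0]+c*q[1],q[2]])
E
python3 - <<'E'
from bench import r
from h import *
from scipy.optimize import least_squares
from scipy.spatial.transform import Rotation as R
c=r.read_camera("wrist")
obs=[((204,192),(-.108,-.0495,.036)),((364,190),(-.108,.0495,.036)),((371,285),(-.052,.054,.048)),((415,285),(-.052,.082,.048)),((256,348),None),
((353,348),(0,.045,.046))]
obs=[o for o in obs if o[1]]
f=least_squares(lambda v:np.concatenate([fproj(c,W(v,q))-p for p,q in obs]),[.61,.043,.22],loss="soft_l1")
v=f.x;print(v,np.degrees(v[2]),f.fun.reshape(-1,2).round(1).tolist())
for q in((-.045,0,.046),(-.098,.054,.048),(-.098,.082,.048),(-.037,.028,.037)):print(q,fproj(c,W(v,q)).round(0))
s=r.observe();Rt=R.from_quat(s["tool_rot"]).as_matrix()
for z in(0,.006,.012,.019):
  for x in(-.011,0,.011): print(z,x,[fproj(c,s["eef_pos"]+Rt@[x,y,z]).round(0).tolist() for y in(-.0415,-.027,.027,.0415)])
E
```

```text
[0.60870613 0.0402619  0.2320586 ] 13.29597814174935 [[-6.8, -0.6], [-0.1, -1.3], [0.2, 1.1], [1.8, 0.0], [0.0, 8.8]]
(-0.045, 0, 0.046) [281. 296.]
(-0.098, 0.054, 0.048) [374. 210.]
(-0.098, 0.082, 0.048) [423. 210.]
(-0.037, 0.028, 0.037) [327. 301.]
0 -0.011 [[221.0, 349.0], [257.0, 350.0], [393.0, 350.0], [428.0, 348.0]]
0 0 [[218.0, 325.0], [254.0, 326.0], [396.0, 326.0], [432.0, 324.0]]
0 0.011 [[215.0, 300.0], [252.0, 301.0], [398.0, 300.0], [435.0, 299.0]]
0.006 -0.011 [[224.0, 341.0], [259.0, 342.0], [391.0, 342.0], [424.0, 340.0]]
0.006 0 [[221.0, 318.0], [257.0, 319.0], [393.0, 318.0], [428.0, 317.0]]
0.006 0.011 [[219.0, 293.0], [255.0, 294.0], [395.0, 293.0], [431.0, 293.0]]
0.012 -0.011 [[228.0, 333.0], [261.0, 335.0], [388.0, 334.0], [421.0, 333.0]]
0.012 0 [[225.0, 311.0], [259.0, 312.0], [390.0, 311.0], [424.0, 310.0]]
0.012 0.011 [[222.0, 287.0], [257.0, 287.0], [392.0, 287.0], [427.0, 286.0]]
0.019 -0.011 [[231.0, 325.0], [263.0, 326.0], [386.0, 326.0], [417.0, 325.0]]
0.019 0 [[229.0, 303.0], [261.0, 304.0], [387.0, 304.0], [420.0, 303.0]]
0.019 0.011 [[226.0, 280.0], [260.0, 281.0], [389.0, 280.0], [423.0, 280.0]]
```

move_arm --moves '[[[0,0,0],[-0.9,0.6,-1.5],5.4],[[0,0,0],[0,0,-2.0],5.4],[[0,0,0],[0,0,-1.5],5.4],[[0,0,0],[0,0,0],5.4]]'

```text
clock: 2.07
eef_pos: [0.5255, 0.0544, 0.0745]
tool_rot: [-0.111, 0.994, 0.001, 0.002]
force: [-0.4, 0.4, -0.9]
opening: 0.63
```

```bash
python3 - <<'E'
from bench import r
from h import *
from scipy.spatial.transform import Rotation as R
s=r.observe(); print(s["clock"],s["eef_pos"],s["force"],s["opening"]); print(R.from_quat(s["tool_rot"]).as_matrix().round(4))
c=r.read_camera("wrist"); cv2.imwrite("pics/w2.png",c["color"][...,::-1])
v=(.609,.0415,.23)
for q in((-.045,0,.046),(-.098,.054,.048),(-.098,.082,.048),(-.052,.054,.048),(-.052,.082,.048),(-.108,.0495,.036),(-.108,-.0495,.036)):print(q,fproj(c,W(v,q)).round(0))
c=r.read_camera("scene"); cv2.imwrite("pics/s2.png",cv2.resize(c["color"][160:310,210:410][...,::-1],None,fx=4,fy=4,interpolation=cv2.INTER_CUBIC))
E
```

```text
2.0667 [0.52550308 0.0543615  0.07451036] [-0.4030669   0.39798118 -0.89668258] 0.630434083511691
[[-0.9752 -0.2214  0.0047]
 [-0.2214  0.9752  0.0024]
 [-0.0051  0.0013 -1.    ]]
(-0.045, 0, 0.046) [256. 356.]
(-0.098, 0.054, 0.048) [371. 256.]
(-0.098, 0.082, 0.048) [433. 256.]
(-0.052, 0.054, 0.048) [366. 347.]
(-0.052, 0.082, 0.048) [422. 344.]
(-0.108, 0.0495, 0.036) [358. 227.]
(-0.108, -0.0495, 0.036) [151. 229.]
```

View pics/w2.png

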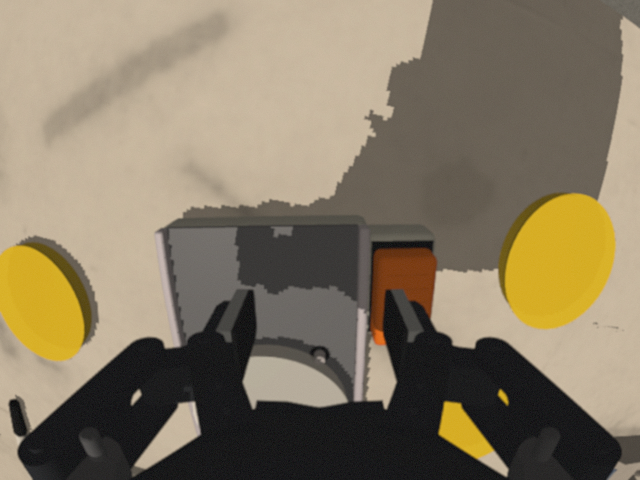

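View pics/s2.png

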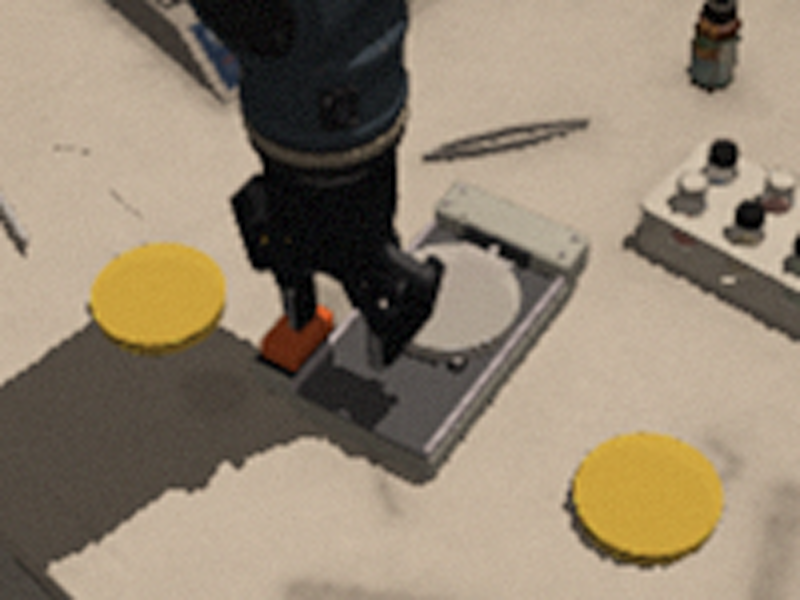

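The bar finger is over the orange bar (tip at about (397,295), bar at 373–436). The other finger stands over the deck ahead of the dish edge, which is at row ~348. I'll shift a few millimetres and go down close to the bar.

move_arm --moves '[[[0,0,0],[-0.3,0.3,0],5.4],[[0,0,0],[0,0,-1.0],5.4],[[0,0,0],[0,0,0],5.4]]'

```text
clock: 2.42
eef_pos: [0.5252, 0.0585, 0.0694]
tool_rot: [-0.112, 0.994, 0.001, 0.006]
force: [-2.1, 0.4, -0.2]
opening: 0.634
```

move_arm --moves '[[[0,0,0],[0,0,0],5.4]]'

```text
clock: 2.5
eef_pos: [0.5255, 0.0587, 0.0698]
tool_rot: [-0.112, 0.994, 0.001, 0.006]
force: [0.5, 0.0, -0.0]
opening: 0.634
```

```bash
python3 - <<'E'
from bench import r
from h import *
from scipy.spatial.transform import Rotation as R
s=r.observe(); print(s["clock"],s["eef_pos"],s["force"],s["moment"],s["opening"],s["dq"].round(3)); print(R.from_quat(s["tool_rot"]).as_matrix().round(4))
c=r.read_camera("wrist"); a=c["color"][200:400,140:460]
d=r.read_camera("scene")["color"][190:290,240:400]
f=lambda i,k:cv2.resize(i[...,::-1],None,fx=k,fy=k,interpolation=cv2.INTER_CUBIC)
A=f(a,1.5);D=f(d,3); cv2.imwrite("pics/c3.png",np.vstack([A,D]))
E
```

```text
2.5 [0.52546691 0.05874282 0.06981888] [ 0.48071299  0.00729603 -0.01993999] [ 0.06358525 -0.01913923  0.00272007] 0.6339275485592885 [ 0.003  0.004 -0.014 -0.016  0.    -0.   ]
[[-9.748e-01 -2.226e-01  1.260e-02]
 [-2.226e-01  9.749e-01  3.300e-03]
 [-1.300e-02  4.000e-04 -9.999e-01]]
```

View pics/c3.png

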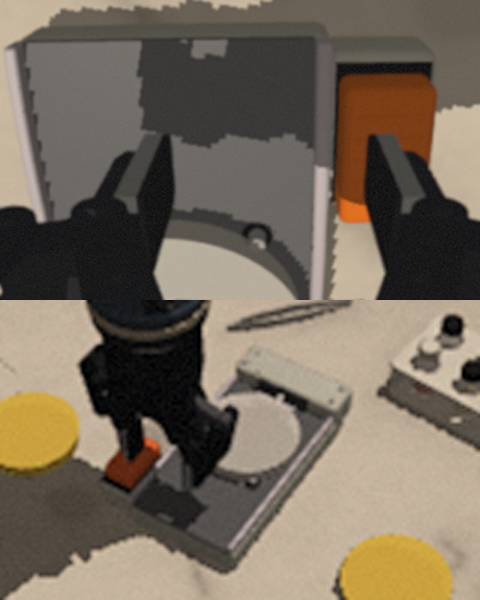

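move_arm --moves '[[[0,0.7,0],[-0.3,0,-0.8],5.4],[[0,0,0],[0,0,0],5.4]]'

```text
clock: 2.77
eef_pos: [0.5226, 0.0587, 0.0617]
tool_rot: [-0.112, 0.994, 0.002, 0.0]
force: [-2.3, -0.7, 1.0]
opening: 0.631
```

move_arm --moves '[[[0,0,0],[0,0,-0.4],5.4],[[0,0,0],[0,0,0],5.4]]'

```text
clock: 2.93
eef_pos: [0.5229, 0.0586, 0.0573]
tool_rot: [-0.112, 0.994, 0.002, 0.0]
force: [-1.6, 0.1, 1.7]
opening: 0.63
```

```bash
python3 -c "
from bench import r
s=r.observe();print(s['eef_pos'],s['force'],s['moment'],s['tool_rot'])"
```

```text
[0.52285968 0.05864968 0.057273  ] [-1.64447039  0.12522689  1.74556281] [ 0.06692393  0.39767511 -0.01040907] [-1.11831571e-01  9.93725532e-01  1.77476697e-03  3.40879596e-04]
```

move_arm --moves '[[[0,0,0],[0,0,-0.8],5.4],[[0,0,0],[0,0,-0.2],5.4],[[0,0,0],[0,0,0],5.4]]'

```text
clock: 3.18
eef_pos: [0.5236, 0.0588, 0.0531]
tool_rot: [-0.112, 0.994, 0.002, 0.002]
force: [-2.9, -2.2, 3.9]
opening: 0.634
```

```bash
python3 - <<'E'
from bench import r
from h import *
s=r.observe(); print(s["clock"],s["eef_pos"],s["force"],s["moment"],s["tool_rot"])
c=r.read_camera("wrist"); a=c["color"][200:400,140:460]
d=r.read_camera("scene")["color"][190:290,240:400]
f=lambda i,k:cv2.resize(i[...,::-1],None,fx=k,fy=k,interpolation=cv2.INTER_CUBIC)
A=f(a,1.5);D=f(d,3); cv2.imwrite("pics/c4.png",np.vstack([A,D]))
E
```

```text
3.1833 [0.52361674 0.05881454 0.05314826] [-2.87568559 -2.20491027  3.88381216] [-0.23972513  0.78642178  0.07622749] [-0.11218623  0.99368101  0.00247464  0.00248551]
```

View pics/c4.png

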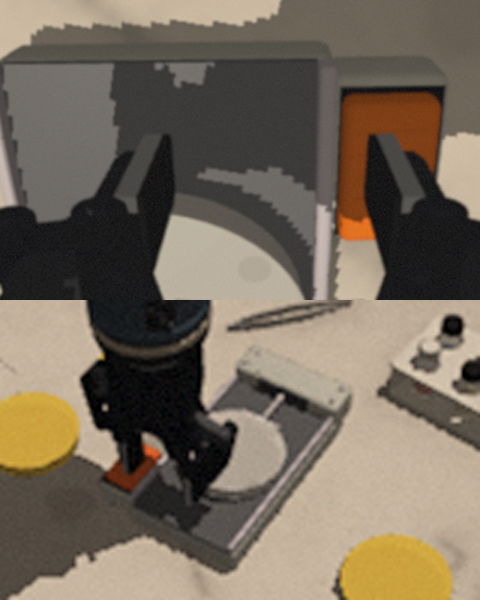

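The dish is out and caught: the kicker rod shows and the dish sits against the finger. I'll push the bar on to its stop.

move_arm --moves '[[[0,0,0],[0,0,-0.4],5.4],[[0,0,0],[0,0,-0.2],5.4]]'

```text
clock: 3.45
eef_pos: [0.5242, 0.0591, 0.0519]
tool_rot: [-0.112, 0.994, 0.003, 0.004]
force: [-26.1, -8.7, 59.1]
opening: 0.638
```

move_arm --moves '[[[0,0,0],[0,0,-0.3],5.4],[[0,0,0],[0,0,-0.3],5.4]]'

```text
clock: 3.62
eef_pos: [0.5242, 0.0591, 0.0517]
tool_rot: [-0.113, 0.994, 0.004, 0.006]
force: [-25.7, -7.2, 69.2]
opening: 0.638
```

move_arm --moves '[[[0,0,0],[0,0,0],5.4]]'

```text
clock: 3.7
eef_pos: [0.5238, 0.0589, 0.0533]
tool_rot: [-0.113, 0.994, 0.004, 0.006]
force: [-2.2, -0.6, 3.4]
opening: 0.634
```

move_arm --moves '[[[0,0,0],[0,0,-0.1],5.4],[[0,0,0],[0,0,0],5.4]]'

```text
clock: 3.87
eef_pos: [0.5238, 0.0588, 0.0536]
tool_rot: [-0.113, 0.994, 0.004, 0.007]
force: [-1.6, -0.0, 3.6]
opening: 0.634
```

move_arm --moves '[[[0,0,0],[0,0,-0.1],5.4]]'

```text
clock: 3.95
eef_pos: [0.5239, 0.0588, 0.0528]
tool_rot: [-0.113, 0.994, 0.004, 0.007]
force: [-3.6, 0.3, 13.5]
opening: 0.634
```

```bash
python3 - <<'E'
from bench import r
from h import *
s=r.observe(); print(s["clock"],s["eef_pos"],s["force"])
a=r.read_camera("wrist")["color"][200:400,140:460]
C=r.read_camera("scene");d=C["color"][190:290,240:400];t=r.read_camera("top")["color"][190:290,260:360]
f=lambda i,k:cv2.resize(i[...,::-1],None,fx=k,fy=k,interpolation=cv2.INTER_CUBIC)
o=np.zeros((600,780,3),np.uint8);o[:300,:480]=f(a,1.5);o[300:,:480]=f(d,3);o[300:,480:]=f(t,3)
for n in(0,.02,.03): print(n,(fproj and proj(C,W((.607,.0425,.23),(-n,-.045,.046)))-[240,190])*3+[0,300], (proj(C,W((.607,.0425,.23),(-n+.045,0,.046)))-[240,190])*3+[0,300])
cv2.imwrite("pics/c5.png",o)
E
```

```text
3.95 [0.52387259 0.05884653 0.05281864] [-3.59906518  0.31335787 13.50586653]
0 [289.86774572 456.18628928] [272.22841932 402.16976802]
0.02 [277.56202236 471.62286372] [260.18891051 416.5548178 ]
0.03 [271.31857343 479.45478562] [254.08365787 423.84949772]
```

View pics/c5.png

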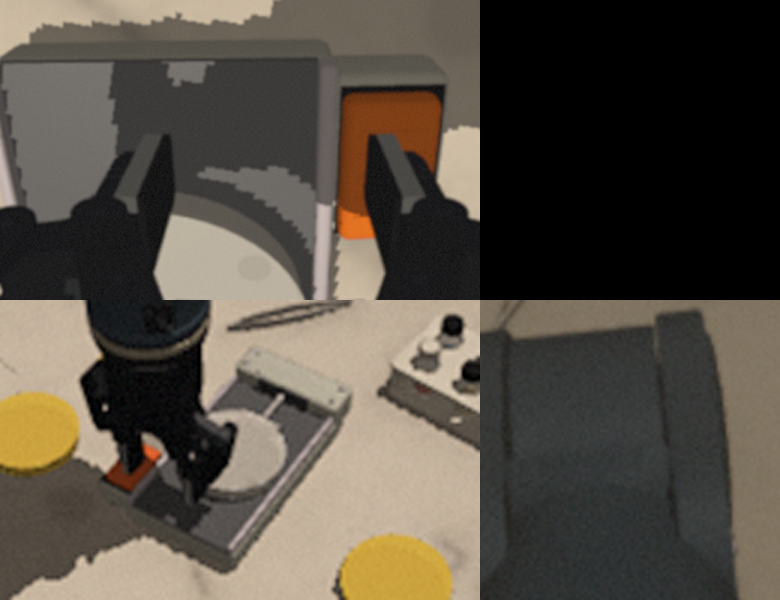

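```bash
python3 -c "
from bench import r
s=r.observe();print(s['clock'],s['eef_pos'],s['force']);print(r.hand_in())"
```

```text
4.1 [0.52390657 0.05885433 0.05282249] [-4.47613492 -0.21469222 13.18825563]
the job is handed in; nothing more can be done
None
```

The job is handed in. One fingertip is holding the orange bar down, and the culture dish rests against the other finger.

- **Dish position:** comparing scene images from before and after, the dish came forward about 20 mm. That puts its front edge near dock x = -65 mm, well short of the deck's edge at -108 mm. The spring is still pushing it lightly against the finger.
- **Bar:** my last reading before handing in showed a steady push of about 13 N, more than the 4.5 N needed to bring the bar fully down, so it should be on its stop. The fingers had stayed at the same opening.
- **Other things:** the robot touched nothing else that I could see. The last pictures didn't cover the spare dish, screwdriver or tape roll, and the arm blocked the top camera.
- **Excess force:** while pressing the bar onto its stop, the push briefly reached about 69 N, more than I intended. It went through the fingertip on the bar and stayed under the 120 N wrist limit. I eased it off straight away, and the dish stayed against the finger.
- **Dock location:** the cameras disagreed by about 2–5 mm on where the dock was, so I left extra room for that when placing the fingers.

Total time was about 4.1 s.

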